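# Clip the pool-car key back on the key bar

### The job

Put the pool-car key back on the key stand: lift it out of the desk caddy and clip its snap hook onto the bar, in the free stretch between the two keys already hanging there, pressing it down onto the bar without forcing it until the sprung gate flicks shut behind the bar. With the gate shut, draw the hook gently back up against the bar to feel that the gate holds, then let the key down and leave it hanging still with the bar up in the crown of the hook; do not disturb the other keys or the things on the desk.

Things in the scene. Friction and masses are not known exactly. Their poses are not given: they have to be found in the camera images.
- car_key: The pool-car key: flat 12 mm thick aluminium snap hook fixed rigidly on a black fob (42 x 12 x 46 mm), 135 mm tall, 0.14 kg, standing upright in a caddy slot (30 mm deep in it, 2 to 4 mm play). Origin: centre of the fob's underside; z up, x towards the nose (the side where the bar enters), y through the thickness. Spine x -20..-11, z 46..100 mm; foot of the hook z 46..55 mm.
- grip_top (a point): Centre of the hook's top face, 135 mm above the key's origin, axes as the key. The hook's solid back here (32 mm along x, 12 mm along y, 21 mm high, over the inside of the crown at 111 mm) is the place to grip, from above, across y.
- crown (a point): Point of the car key where the bar's centre lies when seated up in the crown: 107 mm above the key's origin, at its x = y = 0, axes as the key.
- nose_tip (a point): Lowest point of the hook's rounded nose: 80 mm above the key's origin, at x = 15.5 mm (nose 9 mm wide), axes as the key. Below it, between 55 and 80 mm above the origin, the hook is open towards +x: the 8 mm bar is brought in there, moving the hook sideways along +x, until it lies below the gate; then the hook goes down over it.
- gate (a joint): Sprung gate, rad: 0 shut, 1.25 fully in. Steel tongue 20 mm long, pinned at x -11, z 79 mm of the key, sloping up to the nose (x 9, z 84). It opens only inwards (up), taking 5 to 10 N on the bar, which must meet it at x -4..5 mm (nearer the spine it jams). It flicks shut when the bar is 4 mm or less from its seat; its upper side is then 19 to 21 mm of travel from the bar.
- key_stand: The key stand, fixed to the desk: dark steel foot 110 x 320 x 14 mm and, at y = -140 and 140 mm, two steel posts 42 mm behind the middle (+x), up to 184 mm, each with a short springy arm forward to the bar. The bar is straight steel, 8 mm in diameter, along y over the foot's middle, its axis 172 mm above the desk; it gives 0.1 mm per N up or down. Origin under the middle of the foot; z up.
- bar_mid (a point): Middle of the bar's axis, 172 mm above the desk, axes as the stand. The free stretch of the bar lies about it.
- key_left: Another key on a similar hook, already hanging from the bar about 90 mm from its middle on the stand's +y side; its crown stands 28 mm above the bar's axis and its tag hangs to 107 mm below. Hook 12 mm thick. Origin under its tag. Leave it alone.
- key_right: The same on the stand's -y side. Leave it alone.
- caddy: Wooden desk caddy, fixed, 90 x 120 x 36 mm, with two parallel slots 48 x 16.5 mm and 30 mm deep, long side along its x, centred 33 mm either side of its middle in y. Origin under its middle.
- plain_fob: A car fob without a hook (42 x 12 x 60 mm with a small wire loop to 74 mm), standing in the caddy's other slot. Leave it alone.
- spectacles: Folded black spectacles on the desk, about 130 x 25 x 43 mm; leave alone.
- stapler: Stapler, 135 x 34 x 55 mm, on the desk; leave alone.
- mug: White mug, 82 mm across, 95 mm tall; leave alone.
- mouse: Grey computer mouse, 100 x 58 x 34 mm; leave alone.
- tape_dispenser: Black tape dispenser, 130 x 55 x 87 mm; leave alone.

How it is judged:
On the way, in this order (a step that is already met when the one before it is completed fails the run):
1. the gate has flicked shut with the bar inside the hook, between the two other keys (value of joint gate below 0.12 rad and z of crown in the frame of bar_mid between -0.004 and 0.023 m and x of crown in the frame of bar_mid between -0.011 and 0.011 m and y of crown in the frame of bar_mid between -0.07 and 0.07 m), for 0.1 s.
2. the hook has been drawn up so that the shut gate bears on the bar with at least 2 N (value of joint gate below 0.12 rad and contact force between car_key and key_stand above 2 N and z of crown in the frame of bar_mid between 0.013 and 0.025 m), for 0.1 s.
At the end, for the whole second after the job is handed in: The car key hangs from the bar within 70 mm of the bar's middle, the bar seated in the hook's crown (within 4 mm in height, 6 mm across), the gate shut (below 0.12 rad), the key hanging upright within 20 degrees and still (below 50 mm/s) (value of joint gate below 0.12 rad and z of crown in the frame of bar_mid between -0.004 and 0.004 m and x of crown in the frame of bar_mid between -0.006 and 0.006 m and y of crown in the frame of bar_mid between -0.07 and 0.07 m and angle between car_key's own z axis and vertical below 0.35 rad and linear speed of car_key below 0.05 m/s); the robot touches nothing.
It fails at once if the hook is forced on the bar (more than 20 N) (contact force between car_key and key_stand above 20 N).
It fails at once if a hanging key is disturbed (moved over 20 mm) (distance of any of key_left, key_right from where it was at the start of the episode above 0.02 m).
It fails at once if another thing on the desk is moved over 15 mm (distance of any of plain_fob, spectacles, stapler, mug, mouse, tape_dispenser from where it was at the start of the episode above 0.015 m).
It also fails if it takes over 72 s, if anything falls off the work surface, if the arm or the gripper's body presses on something with over 40 N, if the wrist force passes 120 N, or if a joint passes its speed limit or range.

### The arm

A 6-joint arm with a two-finger parallel gripper is mounted at the origin on the work surface. World frame = base frame: x ahead of the robot, y to its left, z up, the work surface at z = 0. Lengths are in m, angles in rad, forces in N, time in s.
With the tool pointing down it reaches from about 0.3 to 0.85 m from the base axis. Payload 4.2 kg.
Tool frame: the origin (TCP) lies midway between the tips of the shut fingers; the grasp point (between the pads) lies arm.grip_depth behind it (arm.grip_depth is the distance from the TCP to the grasp point, in m); x points along the fingers, y is the direction in which the jaws open and shut, and the axes are right-handed (so a half turn about x gives the same grasp; the last joint's range is limited). The gripper opens to 91 mm and grips with 3 to 60 N. Pads are 32 mm wide; open, the fingers measure 118 mm over their backs; the gripper's body (76 mm by 178 mm) begins 60 mm behind the grasp point.
Start: joints at [1.206, 0.32, 1.565, -0, 1.257, -0.02], TCP at [0.194, 0.541, 0.214] pointing down, gripper open.
Joint ranges: [-3.11, 3.11], [-0.84, 2.01], [0.21, 2.61], [-1.34, 4.49], [0.05, 2.63], [-2.56, 2.56]. Speed limits (rad/s): [2.57, 2.57, 3.14, 3.14, 3.14, 3.14].

### API

Orientations are given as a rotation vector (axis times angle).
In Python, from workcell import arm, get_image, order gives the robot as it stands.
- The arm moves only by the tool apply_moves, never from a script. Its argument "targets" is a list of rows, each an object of numbers: "claw": the opening, from 0 (shut) to 1 (fully open); "tx", "ty", "tz": the shift along the tool's x, y, z in mm; "twist": the turn about the tool's x in rad. A call has 1 to 10 rows; each row is the pose to reach, as a shift and turn from the pose commanded when the call began, along the tool's axes at that moment; what a row does not reach only later rows make up. A row lasts 1/12 s, in which the tool goes at most 41.7 mm and 7.16 degrees, less where a joint would pass 70% of its speed; a pose out of reach is approached as far as the arm can. A call with a gripper value outside its range is refused whole. The fingers move at their own pace and stop on an object; "force" is the grip in N (left out, the last holds). Time passes only in rows, so rows that repeat a pose let the fingers close. It gives the time, the measured TCP pose, the force and the opening at its end, in the units of the state.
- arm.get_state(): the state, without advancing time (a new reading comes with each control period).
- get_image(name): name is "side" or "top"; returns a dict with "pixels" (384x512x3 uint8, red, green, blue), "fx", "fy", "cx", "cy" (pixels), "xyz" and "rotation" of the camera in the world. Camera axes: x right, y up, looking along -z (the intrinsics and any distortion apply to the point x, -y, -z); pixel columns grow to the right and rows downward; lengths in m; the calibration is good to about 2 mm. A picture is of the moment at which its call begins. There is no depth.
- order.close_job(): hands the job in, once; it reports no verdict.
The state is a dict: "time_s": time; "joints": joint angles; "joint_vel": joint speeds; "joint_torque": joint torques, N m; "position": TCP position; "tool_rot": TCP orientation; "ft_force": force on the tool from outside, world axes, zero at the start; "moment": the same for the moment, N m; "width": finger opening in m.
Only numpy, scipy, OpenCV 4.12 (cv2) and the standard library are available. Lean on these libraries where they do the work, as an engineer would, in place of code of your own. Each camera call takes 0.05 s, during which the arm holds its last target. There are 200 camera calls.

## Working session

There is one attempt and no reset: what is moved stays moved. The work goes in short steps, Python scripts to look and compute and a tool call to move; the robot and the scene stay as the last step left them, time stands still between calls to the robot, and variables do not carry over. Pictures are saved under pics/ and viewed, about 8 in all and at most 12, crops included, and the job is handed in when it is done.

Besides the shell and the picture viewer there is one more tool, called after ">>>" as name(argument=value, ...), one argument or row to a line, values as JSON. apply_moves: Moves the arm, as the interface text tells. Its arguments: {"type":"object","properties":{"targets":{"type":"array"},"force":{"type":"number"}},"required":["targets"]}

```bash
mkdir -p pics; ls; python3 - <<'E'
from workcell import arm,get_image,order
import cv2,numpy as np
print(arm.get_state()); print(arm.grip_depth)
for n in("side","top"):
    im=get_image(n); cv2.imwrite(f"pics/{n}0.png",im["pixels"][:,:,::-1])
    print(n,{k:v for k,v in im.items() if k!="pixels"})
E
```

```text
pics
{'time_s': 0.0, 'joints': array([ 1.20600372e+00,  3.20290994e-01,  1.56565481e+00, -4.91779762e-06,
        1.25739954e+00, -1.99889879e-02]), 'joint_vel': array([-1.22499364e-03, -4.09263390e-04,  8.37452717e-05, -1.31405860e-03,
        2.19273532e-04,  1.04682407e-03]), 'joint_torque': array([-9.52630580e-04, -4.12462556e+01, -2.31972277e+01,  7.27437995e-02,
        4.57263901e-02, -1.17679328e-04]), 'position': array([0.19417411, 0.54069361, 0.21313021]), 'tool_rot': array([ 0.26921909,  1.55414033, -0.27193394]), 'ft_force': array([-0.71813431, -0.46487902,  0.14127356]), 'moment': array([-0.01029096,  0.03727708,  0.00998087]), 'width': 0.09122546625030545}
0.0188
side {'fx': 386.4559921446959, 'fy': 386.4559921446959, 'cx': 248.27107322929945, 'cy': 191.50695487967607, 'xyz': array([ 0.31791222, -0.77580133,  0.60429776]), 'rotation': array([ 1.01966876, -0.18369843, -0.2955379 ])}
top {'fx': 376.95324610035755, 'fy': 376.95324610035755, 'cx': 253.49105916424597, 'cy': 192.637743222168, 'xyz': array([ 0.38896675, -0.04006604,  1.06800249]), 'rotation': array([ 0.17118901, -0.1655298 , -1.52061554])}
```

View pics/side0.png

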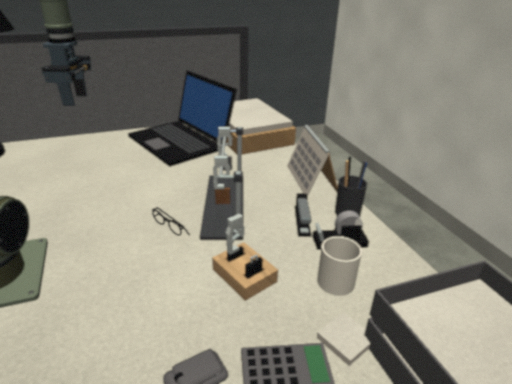

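View pics/top0.png

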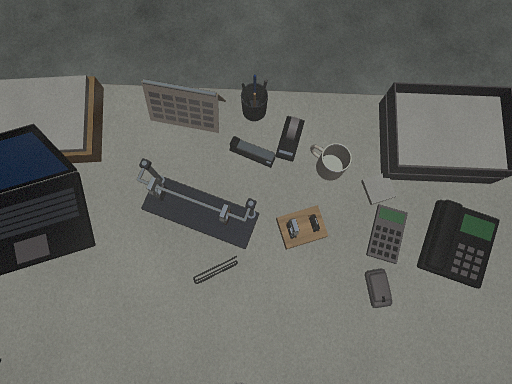

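The top view shows the stand foot at about (145–258, 175–245), the caddy at (302,227) with the hooked key at about (292,228), and the plain fob at (314,222). The side view shows the key at (234,235) and the stand at (224,190). Next I'll zoom in.

```bash
cat > h.py <<'E'
import numpy as np,cv2
from scipy.spatial.transform import Rotation as R
from workcell import arm,get_image,order
def ray(im,u,v):
    d=np.array([(u-im["cx"])/im["fx"],-(v-im["cy"])/im["fy"],-1.])
    return im["xyz"],R.from_rotvec(im["rotation"]).apply(d)
def onz(im,u,v,z):
    o,d=ray(im,u,v); return o+d*(z-o[2])/d[2]
def proj(im,p):
    c=R.from_rotvec(im["rotation"]).inv().apply(np.atleast_2d(p)-im["xyz"])
    return np.c_[im["cx"]-im["fx"]*c[:,0]/c[:,2],im["cy"]+im["fy"]*c[:,1]/c[:,2]]
def tri(a,ua,b,ub):
    A=[];B=[]
    for im,u in((a,ua),(b,ub)):
        o,d=ray(im,*u); d=d/np.linalg.norm(d); P=np.eye(3)-np.outer(d,d); A.append(P);B.append(P@o)
    p=np.linalg.lstsq(np.vstack(A),np.hstack(B),rcond=None)[0]
    return p,[proj(a,p)[0]-ua,proj(b,p)[0]-ub]
def crop(im,x0,y0,w,h,s,fn):
    c=im["pixels"][y0:y0+h,x0:x0+w,::-1]
    c=cv2.resize(c,None,fx=s,fy=s,interpolation=cv2.INTER_CUBIC)
    for k in range(0,w,10): cv2.line(c,(k*s,0),(k*s,6 if k%50 else 14),(0,0,255),1)
    for k in range(0,h,10): cv2.line(c,(0,k*s),(6 if k%50 else 14,k*s),(0,0,255),1)
    cv2.imwrite(fn,cv2.convertScaleAbs(c,alpha=1.3,beta=10))
E
python3 - <<'E'
from h import *
t=get_image("top"); s=get_image("side")
crop(t,130,150,200,110,4,"pics/tc.png"); crop(s,190,115,100,190,3,"pics/sc.png")
def quad(m):
    cs,_=cv2.findContours(m,cv2.RETR_EXTERNAL,cv2.CHAIN_APPROX_NONE); c=max(cs,key=cv2.contourArea)
    return c,cv2.minAreaRect(c)
hsv=cv2.cvtColor(t["pixels"],cv2.COLOR_RGB2HSV); 
m=((hsv[...,0]>5)&(hsv[...,0]<22)&(hsv[...,1]>80)).astype(np.uint8)*255
m[:,:260]=0;m[:,340:]=0
m=cv2.morphologyEx(m,cv2.MORPH_CLOSE,np.ones((9,9)))
c,r=quad(m); b=cv2.boxPoints(r)
print("caddy px",b.round(1)); P=np.array([onz(t,*q,.036) for q in b]); print(P.round(4),np.linalg.norm(np.diff(P,axis=0),axis=1),P.mean(0))
g=t["pixels"].max(2); m=(g<75).astype(np.uint8)*255; m[:170]=0; m[250:]=0; m[:,:138]=0;m[:,262:]=0
m=cv2.morphologyEx(m,cv2.MORPH_CLOSE,np.ones((7,7)));c,r=quad(m); b=cv2.boxPoints(r)
print("foot px",b.round(1)); P=np.array([onz(t,*q,.014) for q in b]); print(P.round(4),np.linalg.norm(np.diff(P,axis=0),axis=1),P.mean(0))
E
```

```text
caddy px [[275.6 217.6]
 [317.7 204.4]
 [327.5 235.7]
 [285.4 248.8]]
[[ 0.5472 -0.0955  0.036 ]
 [ 0.5893 -0.2115  0.036 ]
 [ 0.5035 -0.2388  0.036 ]
 [ 0.4628 -0.1246  0.036 ]] [0.12346477 0.09005648 0.12127016] [ 0.52570867 -0.16760078  0.036     ]
foot px [[134.1 206.3]
 [151.8 160.2]
 [262.8 202.9]
 [245.1 249. ]]
[[ 0.5654  0.3059  0.014 ]
 [ 0.7035  0.2695  0.014 ]
 [ 0.591  -0.0589  0.014 ]
 [ 0.4591 -0.0149  0.014 ]] [0.14281383 0.34712495 0.13906559] [0.57972928 0.12540877 0.014     ]
```

View pics/tc.png

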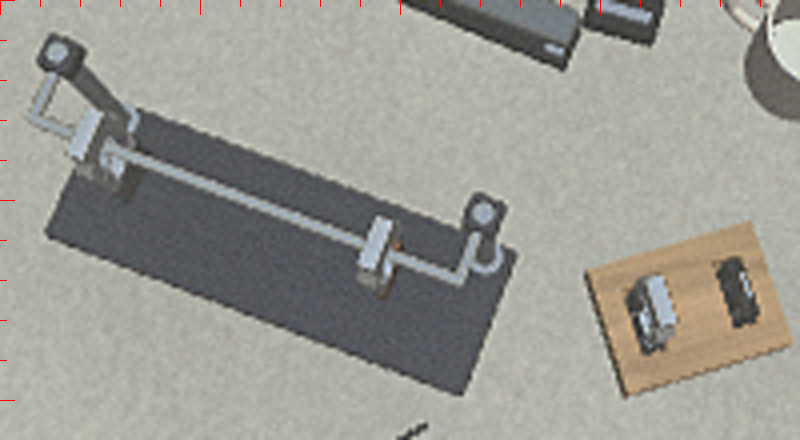

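View pics/sc.png

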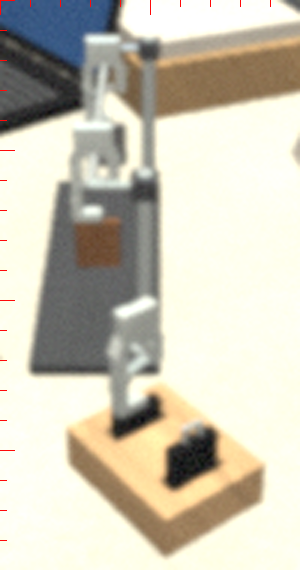

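Crop findings:
- **Foot corners:** crop pixels (137,108), (46,236), (462,395) and (517,253).
- **Bar:** runs from (107,155) to (460,283). The other keys hang at about (88,138) and (378,245).
- **Key top face:** around (658,308).
- **Nose direction:** the side view shows the spine on the left and the opening on the right, so the nose faces roughly +x of both the caddy and the stand.

```bash
cat > m.py <<'E'
from h import *
t=get_image("top"); s=get_image("side")
f=lambda x,y:(130+x/4-.4,150+y/4-.4)
F=np.array([onz(t,*f(*q),.014) for q in((137,108),(46,236),(462,395),(517,253))])
print("foot",F[:,:2].round(4).tolist(),np.linalg.norm(np.diff(F,axis=0),axis=1).round(4),F.mean(0).round(4))
# bar line: bright ridge, sample between keys
g=t["pixels"].astype(float).mean(2); pts=[]
for u in range(162,219):
    v0=150+(155+(u-130.)*4*0.3626-107*0.3626)/4
    vs=np.arange(int(v0)-4,int(v0)+6); w=g[vs,u]-np.percentile(g[vs,u],30); w[w<15]=0
    if w.sum()>0: pts.append((u,(w*vs).sum()/w.sum()))
pts=np.array(pts); k=np.polyfit(*pts.T,1); k=np.polyfit(*pts[abs(np.polyval(k,pts[:,0])-pts[:,1])<1].T,1)
A,B=[onz(t,u,np.polyval(k,u),.174) for u in(160,220)]
print("bar",A.round(4),B.round(4),"yaw of y",np.degrees(np.arctan2(*(A-B)[[1,0]]))-90)
for n,q in dict(left=(88,138),right=(378,245)).items(): print(n,onz(t,*f(*q),.2).round(4))
# key top
c=g[210:245,280:305]
m=((g>120)).astype(np.uint8); sat=cv2.cvtColor(t["pixels"],cv2.COLOR_RGB2HSV)[...,1]
m=((g>115)&(sat<60)).astype(np.uint8)
n,l,st,ce=cv2.connectedComponentsWithStats(m[213:243,283:303])
for i in range(1,n):
    if st[i,4]>8:
        cc=np.argwhere(l==i)[:,::-1].astype(np.float32); r=cv2.minAreaRect(cc); u=ce[i]+[283,213]; print("keytop",st[i,4],u.round(2),r,onz(t,*u,.141).round(4))
print("caddy predicted slots")
C=np.array([.5257,-.1676]); 
for sg in(1,-1):print(C+sg*.033*np.array([-.342,.94]))
T=R.from_rotvec(arm.get_state()["tool_rot"]).as_matrix(); print(T.round(3))
E
python3 m.py
```

```text
foot [[0.6558, 0.2296], [0.5595, 0.2852], [0.4608, -0.0148], [0.5619, -0.0488]] [0.1112 0.3158 0.1068] [0.5595 0.1128 0.014 ]
bar [0.5873 0.1954 0.174 ] [0.5375 0.046  0.174 ] yaw of y -18.416440384221616
left [0.5891 0.2093 0.2   ]
right [0.5326 0.0339 0.2   ]
keytop 12 [285.25 213.5 ] ((2.700000286102295, 0.09999966621398926), (1.8973664045333862, 6.324554920196533), 71.56504821777344) [ 0.5423 -0.1135  0.141 ]
keytop 52 [294.87 224.69] ((11.750000953674316, 11.75), (12.016654968261719, 4.110960960388184), 71.56504821777344) [ 0.5154 -0.1379  0.141 ]
caddy predicted slots
[ 0.514414 -0.13658 ]
[ 0.536986 -0.19862 ]
[[-0.     0.338  0.941]
 [-0.     0.941 -0.338]
 [-1.    -0.     0.   ]]
```

>>> apply_moves(
  targets=[
    {"tx":-40,"claw":1},
    {"tx":-80},
    {"tx":-100,"ty":-30,"tz":30},
    {"tx":-100,"ty":-55,"tz":55,"twist":-0.1},
    {"tx":-100,"ty":-80,"tz":80,"twist":-0.2},
    {"tx":-100,"ty":-105,"tz":105,"twist":-0.3},
    {"tx":-100,"ty":-130,"tz":130,"twist":-0.4},
    {"tx":-100,"ty":-155,"tz":155,"twist":-0.5},
    {"tx":-100,"ty":-180,"tz":180,"twist":-0.6},
    {"tx":-100,"ty":-205,"tz":205,"twist":-0.68},
  ],
)

```text
invalid input
```

```bash
cat > st.py <<'E'
from h import *
import sys
# usage: st.py x y z yaw_deg -> tool-frame move to reach TCP target (yaw = direction of tool z)
s=arm.get_state(); M=R.from_rotvec(s["tool_rot"]).as_matrix(); yaw=np.degrees(np.arctan2(M[1,2],M[0,2]))
print("t",round(s["time_s"],2),"pos",s["position"].round(4),"yaw",yaw.round(2),"tilt",M[:,0].round(3),"F",s["ft_force"].round(2),"w",round(s["width"],4),"j",s["joints"].round(2))
if len(sys.argv)>4:
    a=list(map(float,sys.argv[1:])); d=M.T@(np.array(a[:3])-s["position"]); print("tx,ty,tz",(d*1e3).round(1),"twist",-np.radians(a[3]-yaw).round(4))
E
python3 st.py .5154 -.1379 .25 19.3
```

```text
t 0.3 pos [0.1943 0.541  0.2137] yaw -19.75 tilt [-0. -0. -1.] F [ 0.23  0.38 -0.82] w 0.0911 j [ 1.21  0.32  1.56 -0.    1.26 -0.02]
tx,ty,tz [ -36.  -530.5  531.7] twist -0.6816
```

>>> apply_moves(
  targets=[
    {"claw":1,"tx":-40,"ty":0,"tz":0,"twist":0},
    {"claw":1,"tx":-80,"ty":0,"tz":0,"twist":0},
    {"claw":1,"tx":-100,"ty":-30,"tz":30,"twist":0},
    {"claw":1,"tx":-100,"ty":-55,"tz":55,"twist":-0.1},
    {"claw":1,"tx":-100,"ty":-80,"tz":80,"twist":-0.2},
    {"claw":1,"tx":-100,"ty":-105,"tz":105,"twist":-0.3},
    {"claw":1,"tx":-100,"ty":-130,"tz":130,"twist":-0.4},
    {"claw":1,"tx":-100,"ty":-155,"tz":155,"twist":-0.5},
    {"claw":1,"tx":-100,"ty":-180,"tz":180,"twist":-0.6},
    {"claw":1,"tx":-100,"ty":-205,"tz":205,"twist":-0.68},
  ],
)

```text
time_s: 1.13
position: [0.3182, 0.2773, 0.3141]
tool_rot: [-0.267, 1.554, 0.267]
ft_force: [0.7, -0.6, -0.6]
width: 0.0914
```

```bash
python3 st.py .5154 -.1379 .22 19.3
```

```text
t 1.13 pos [0.3182 0.2773 0.3141] yaw 19.5 tilt [ 0.001  0.    -1.   ] F [ 0.67 -0.62 -0.55] w 0.0914 j [ 0.69  0.02  1.69 -0.    1.43 -1.22]
tx,ty,tz [  94.1 -457.2   47.2] twist 0.0035
```

>>> apply_moves(
  targets=[
    {"claw":1,"tx":0,"ty":-35,"tz":4,"twist":0},
    {"claw":1,"tx":0,"ty":-75,"tz":8,"twist":0},
    {"claw":1,"tx":0,"ty":-115,"tz":12,"twist":0},
    {"claw":1,"tx":0,"ty":-155,"tz":16,"twist":0},
    {"claw":1,"tx":0,"ty":-195,"tz":20,"twist":0},
    {"claw":1,"tx":0,"ty":-235,"tz":24,"twist":0},
    {"claw":1,"tx":0,"ty":-275,"tz":28,"twist":0},
    {"claw":1,"tx":0,"ty":-315,"tz":32,"twist":0},
    {"claw":1,"tx":0,"ty":-355,"tz":36,"twist":0},
    {"claw":1,"tx":0,"ty":-390,"tz":40,"twist":0},
  ],
)

```text
time_s: 1.97
position: [0.4845, -0.0788, 0.314]
tool_rot: [-0.262, 1.554, 0.262]
ft_force: [0.6, 1.7, -0.1]
width: 0.0911
```

>>> apply_moves(
  targets=[
    {"claw":1,"tx":0,"ty":-30,"tz":4,"twist":0},
    {"claw":1,"tx":0,"ty":-50,"tz":6,"twist":0},
    {"claw":1,"tx":0,"ty":-60,"tz":7,"twist":0},
    {"claw":1,"tx":0,"ty":-67,"tz":7,"twist":0},
    {"claw":1,"tx":0,"ty":-67,"tz":7,"twist":0},
  ],
)

```text
time_s: 2.38
position: [0.5128, -0.1376, 0.3136]
tool_rot: [-0.262, 1.555, 0.263]
ft_force: [-0.2, 0.5, -0.6]
width: 0.0914
```

```bash
python3 st.py .5154 -.1379 .122 19.3; python3 - <<'E'
from h import *
s=get_image("side");t=get_image("top")
a=s["pixels"][200:275,205:285,::-1];b=t["pixels"][190:265,260:340,::-1]
cv2.imwrite("pics/c1.png",cv2.resize(np.hstack([a,b]),None,fx=5,fy=5,interpolation=cv2.INTER_CUBIC))
E
```

```text
t 2.38 pos [ 0.5128 -0.1376  0.3136] yaw 19.16 tilt [-0.001  0.    -1.   ] F [-0.16  0.46 -0.61] w 0.0914 j [-0.28  0.2   1.48  0.    1.46 -2.19]
tx,ty,tz [191.6  -1.2   2.5] twist -0.0024
```

View pics/c1.png

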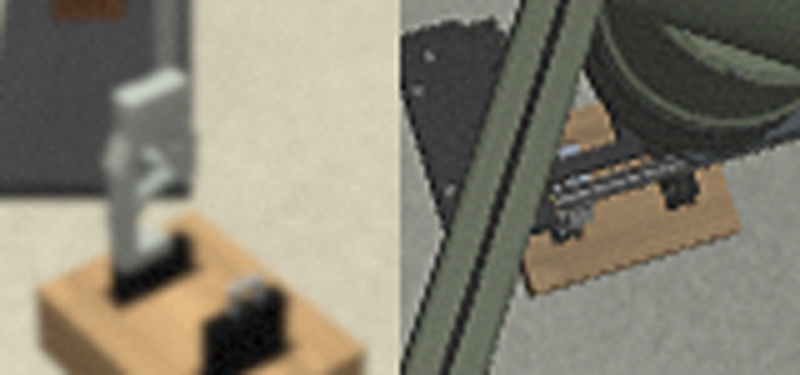

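The side picture shows the key standing clear. Its top face spans crop (116–187, 68–103), centred at about side pixel (234.6, 216.6), with the nose and gate on the right. The top view is blocked by the arm.

```bash
python3 - <<'E'
from h import *
s=get_image("side");t=get_image("top")
print(onz(s,234.6,216.6,.141), tri(t,(294.87,224.69),s,(234.6,216.6)))
f=lambda x,y:(205+x/5-.4,200+y/5-.4)
print([onz(s,*f(*q),.141).round(4) for q in((116,92),(175,68),(187,76),(122,103))])
E
```

```text
[ 0.51579896 -0.13407075  0.141     ] (array([ 0.51488706, -0.13762247,  0.14356696]), [array([-0.01628709,  0.07058526]), array([ 0.08362578, -0.01644855])])
[array([ 0.5007, -0.1346,  0.141 ]), array([ 0.5297, -0.1252,  0.141 ]), array([ 0.5327, -0.1325,  0.141 ]), array([ 0.5008, -0.143 ,  0.141 ])]
```

>>> apply_moves(
  targets=[
    {"claw":1,"tx":30,"ty":-1,"tz":2,"twist":0},
    {"claw":1,"tx":65,"ty":-1,"tz":2,"twist":0},
    {"claw":0.7,"tx":100,"ty":-1,"tz":2,"twist":0},
    {"claw":0.5,"tx":130,"ty":-1,"tz":2,"twist":0},
    {"claw":0.5,"tx":155,"ty":-1,"tz":2,"twist":0},
    {"claw":0.4,"tx":175,"ty":-1,"tz":2,"twist":0},
    {"claw":0.4,"tx":185,"ty":-1,"tz":2,"twist":0},
    {"claw":0.4,"tx":191,"ty":-1,"tz":2,"twist":0},
    {"claw":0.4,"tx":192,"ty":-1,"tz":2,"twist":0},
    {"claw":0.4,"tx":192,"ty":-1,"tz":2,"twist":0},
  ],
)

```text
time_s: 3.42
position: [0.5156, -0.1373, 0.1228]
tool_rot: [-0.264, 1.553, 0.263]
ft_force: [0.2, -0.3, -0.2]
width: 0.0407
```

```bash
python3 st.py .5152 -.1374 .122 19.3; python3 - <<'E'
from h import *
s=get_image("side")
cv2.imwrite("pics/c2.png",cv2.resize(s["pixels"][150:275,185:305,::-1],None,fx=4,fy=4,interpolation=cv2.INTER_CUBIC))
E
```

```text
t 3.42 pos [ 0.5156 -0.1373  0.1228] yaw 19.23 tilt [ 0.002 -0.    -1.   ] F [ 0.18 -0.34 -0.2 ] w 0.0407 j [-0.28  0.33  1.8   0.    1.01 -2.19]
tx,ty,tz [ 0.8  0.  -0.4] twist -0.0012
```

View pics/c2.png

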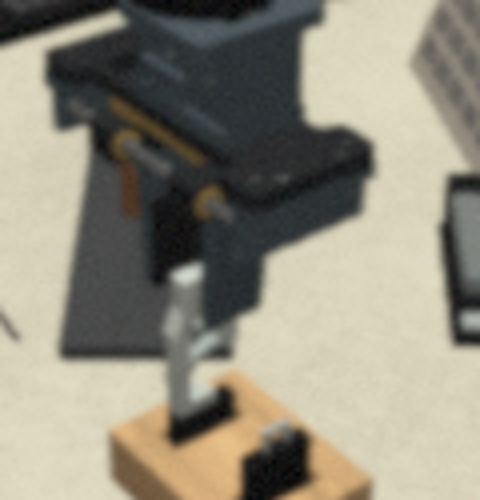

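The near and far fingers straddle the hook's top at about crop (185,275). Closing now.

>>> apply_moves(
  targets=[
    {"claw":0.25,"tx":1,"ty":0,"tz":0,"twist":0},
    {"claw":0.2,"tx":1,"ty":0,"tz":0,"twist":0},
    {"claw":0.15,"tx":1,"ty":0,"tz":0,"twist":0},
    {"claw":0.1,"tx":1,"ty":0,"tz":0,"twist":0},
    {"claw":0.05,"tx":1,"ty":0,"tz":0,"twist":0},
    {"claw":0,"tx":1,"ty":0,"tz":0,"twist":0},
    {"claw":0,"tx":1,"ty":0,"tz":0,"twist":0},
    {"claw":0,"tx":1,"ty":0,"tz":0,"twist":0},
    {"claw":0,"tx":1,"ty":0,"tz":0,"twist":0},
  ],
  force=40,
)

```text
time_s: 4.22
position: [0.5151, -0.1374, 0.1213]
tool_rot: [-0.263, 1.554, 0.263]
ft_force: [-0.5, 0.8, 5.3]
width: 0.0122
```

```bash
python3 st.py .5152 -.1374 .222 19.3
```

```text
t 4.22 pos [ 0.5151 -0.1374  0.1213] yaw 19.2 tilt [ 0.001  0.    -1.   ] F [-0.52  0.84  5.29] w 0.0122 j [-0.28  0.33  1.8   0.    1.01 -2.19]
tx,ty,tz [-1.007e+02 -0.000e+00  1.000e-01] twist -0.0018
```

>>> apply_moves(
  targets=[
    {"claw":0,"tx":-5,"ty":0,"tz":0,"twist":0},
    {"claw":0,"tx":-15,"ty":0,"tz":0,"twist":0},
    {"claw":0,"tx":-30,"ty":0,"tz":0,"twist":0},
    {"claw":0,"tx":-50,"ty":0,"tz":0,"twist":0},
    {"claw":0,"tx":-75,"ty":0,"tz":0,"twist":0},
    {"claw":0,"tx":-100,"ty":0,"tz":0,"twist":0},
    {"claw":0,"tx":-120,"ty":0,"tz":-5,"twist":0},
    {"claw":0,"tx":-125,"ty":8,"tz":-18,"twist":0},
    {"claw":0,"tx":-125,"ty":25,"tz":-32,"twist":0},
    {"claw":0,"tx":-125,"ty":45,"tz":-45,"twist":0},
  ],
)

```text
time_s: 5.05
position: [0.4573, -0.1102, 0.2468]
tool_rot: [-0.263, 1.554, 0.261]
ft_force: [-0.2, 0.9, -1.4]
width: 0.012
```

>>> apply_moves(
  targets=[
    {"claw":0,"tx":0,"ty":20,"tz":-10,"twist":0},
    {"claw":0,"tx":0,"ty":40,"tz":-18,"twist":0},
    {"claw":0,"tx":0,"ty":60,"tz":-24,"twist":0},
    {"claw":0,"tx":0,"ty":75,"tz":-28,"twist":0.1},
    {"claw":0,"tx":0,"ty":75,"tz":-28,"twist":0.2},
    {"claw":0,"tx":0,"ty":75,"tz":-28,"twist":0.3},
    {"claw":0,"tx":0,"ty":75,"tz":-28,"twist":0.4},
    {"claw":0,"tx":0,"ty":75,"tz":-28,"twist":0.5},
    {"claw":0,"tx":0,"ty":75,"tz":-28,"twist":0.6},
    {"claw":0,"tx":0,"ty":75,"tz":-28,"twist":0.655},
  ],
)

```text
time_s: 5.88
position: [0.4064, -0.0482, 0.2464]
tool_rot: [0.254, 1.555, -0.254]
ft_force: [-1.1, 0.5, -1.1]
width: 0.0113
```

```bash
python3 st.py .4885 .137 .235 -18.3
```

```text
t 5.88 pos [ 0.4064 -0.0482  0.2464] yaw -18.56 tilt [ 0. -0. -1.] F [-1.06  0.47 -1.08] w 0.0113 j [-0.15  0.03  1.85 -0.    1.26 -1.39]
tx,ty,tz [ 11.3 201.7  18.9] twist -0.0045
```

>>> apply_moves(
  targets=[
    {"claw":0,"tx":0,"ty":15,"tz":0,"twist":0},
    {"claw":0,"tx":0,"ty":45,"tz":0,"twist":-0.004},
    {"claw":0,"tx":2,"ty":80,"tz":4,"twist":-0.004},
    {"claw":0,"tx":4,"ty":115,"tz":8,"twist":-0.004},
    {"claw":0,"tx":6,"ty":150,"tz":12,"twist":-0.004},
    {"claw":0,"tx":8,"ty":180,"tz":16,"twist":-0.004},
    {"claw":0,"tx":11,"ty":195,"tz":19,"twist":-0.004},
    {"claw":0,"tx":11,"ty":202,"tz":19,"twist":-0.004},
    {"claw":0,"tx":11,"ty":202,"tz":19,"twist":-0.004},
    {"claw":0,"tx":11,"ty":202,"tz":19,"twist":-0.004},
  ],
)

```text
time_s: 6.72
position: [0.4875, 0.1367, 0.235]
tool_rot: [0.247, 1.557, -0.249]
ft_force: [-0.1, -0.5, -1.1]
width: 0.0119
```

```bash
python3 st.py .4885 .137 .220 -18.3;  python3 - <<'E'
from h import *
s=get_image("side");t=get_image("top")
crop(s,180,115,100,150,4,"pics/a.png");crop(t,130,150,120,110,4,"pics/b.png")
a=cv2.imread("pics/a.png");b=cv2.imread("pics/b.png")
c=np.zeros((600,800,3),np.uint8);c[:,:400]=a[:,:400];c[:440,400:]=b[:,:400];cv2.imwrite("pics/c3.png",c)
E
```

```text
t 6.72 pos [0.4875 0.1367 0.235 ] yaw -18.1 tilt [-0.001 -0.001 -1.   ] F [-0.05 -0.51 -1.06] w 0.0119 j [ 0.25  0.2   1.68 -0.    1.27 -1.  ]
tx,ty,tz [15.   0.7  0.9] twist 0.0036
```

View pics/c3.png

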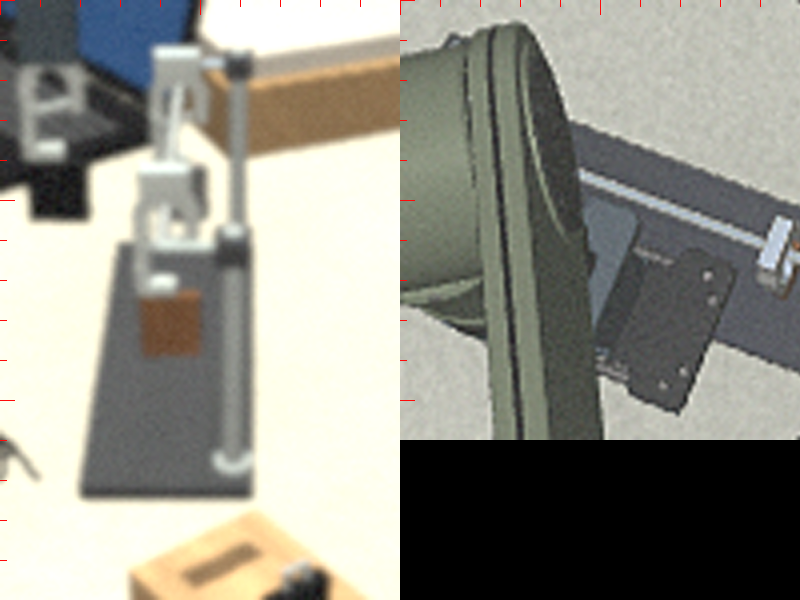

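The held key hangs upright in the side view, with its fob at crop (32–90, 165–218). The hook opening faces right, towards the bar, and the other keys are untouched. Next I'll compare this with the model projection.

```bash
python3 - <<'E'
from h import *
s=get_image("side"); st=arm.get_state(); p=st["position"]; M=R.from_rotvec(st["tool_rot"]).as_matrix()
X=M[:,2];Y=M[:,1];O=p-np.array([0,0,.1153])
cr=lambda P:((proj(s,P)-[180,115]+.4)*4).round(0).tolist()
print("fob near-face corners",cr([O+X*a-Y*.006+[0,0,h] for a,h in((-.021,0),(.021,0),(-.021,.046),(.021,.046))]))
mid=np.array([.5597,.1127,.172]);x=np.array([.949,-.314,0]);y=np.array([.314,.949,0])
print("bar at y -140,-83,-60,0,140",cr([mid+y*k for k in(-.14,-.083,-.06,0,.14)]))
print("post tops",cr([mid+y*k+x*.042+[0,0,.012] for k in(-.14,.14)]))
print("right key crown top near",cr([mid-y*.089+[0,0,.028]-x*.016,mid-y*.089+[0,0,.028]+x*.016]))
print("foot corners near", cr([mid-y*.16-x*.055-[0,0,.172],mid-y*.16+x*.055-[0,0,.172]]))
E
```

```text
fob near-face corners [[27.0, 227.0], [90.0, 227.0], [22.0, 164.0], [87.0, 164.0]]
bar at y -140,-83,-60,0,140 [[161.0, 256.0], [165.0, 211.0], [167.0, 194.0], [171.0, 153.0], [180.0, 71.0]]
post tops [[234.0, 239.0], [237.0, 56.0]]
right key crown top near [[137.0, 174.0], [191.0, 174.0]]
foot corners near [[77.0, 514.0], [254.0, 514.0]]
```

Predictions agree to within a few pixels; the side camera reads about 1.5 px high. I'll enter at mid-height and then touch the spine gently on the bar to fix x.

>>> apply_moves(
  targets=[
    {"claw":0,"tx":8,"ty":3,"tz":0,"twist":0.004},
    {"claw":0,"tx":15,"ty":5,"tz":2,"twist":0.004},
    {"claw":0,"tx":15,"ty":5,"tz":10,"twist":0.004},
    {"claw":0,"tx":15,"ty":5,"tz":20,"twist":0.004},
    {"claw":0,"tx":15,"ty":5,"tz":30,"twist":0.004},
    {"claw":0,"tx":15,"ty":5,"tz":40,"twist":0.004},
    {"claw":0,"tx":15,"ty":5,"tz":48,"twist":0.004},
    {"claw":0,"tx":15,"ty":5,"tz":50,"twist":0.004},
    {"claw":0,"tx":15,"ty":5,"tz":50,"twist":0.004},
  ],
)

```text
time_s: 7.62
position: [0.538, 0.1265, 0.2197]
tool_rot: [0.252, 1.556, -0.252]
ft_force: [-0.3, -0.1, -1.1]
width: 0.0115
```

```bash
python3 st.py .5607 .1174 .220 -18.3;  python3 - <<'E'
from h import *
s=get_image("side")
crop(s,180,115,100,120,5,"pics/c4.png")
E
```

```text
t 7.62 pos [0.538  0.1265 0.2197] yaw -18.37 tilt [-0.  0. -1.] F [-0.34 -0.1  -1.08] w 0.0115 j [ 0.21  0.28  1.61  0.    1.26 -1.04]
tx,ty,tz [-0.3 -1.5 24.5] twist -0.0012
```

View pics/c4.png

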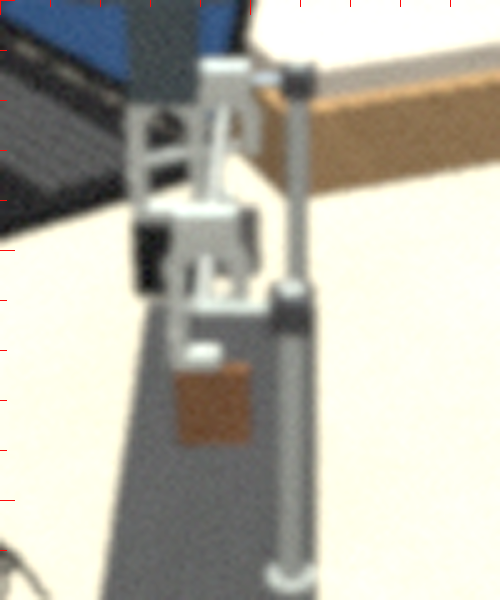

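The bar lies at about (213,187), just right of the nose at (195,165) and above the hook foot at (165,212), so it lines up with the opening. Advancing.

>>> apply_moves(
  targets=[
    {"claw":0,"tx":0,"ty":0,"tz":4,"twist":0},
    {"claw":0,"tx":0,"ty":0,"tz":8,"twist":0},
    {"claw":0,"tx":0,"ty":0,"tz":12,"twist":0},
    {"claw":0,"tx":0,"ty":0,"tz":16,"twist":0},
    {"claw":0,"tx":0,"ty":0,"tz":20,"twist":0},
    {"claw":0,"tx":0,"ty":0,"tz":23,"twist":0},
    {"claw":0,"tx":0,"ty":0,"tz":25,"twist":0},
    {"claw":0,"tx":0,"ty":0,"tz":27,"twist":0},
    {"claw":0,"tx":0,"ty":0,"tz":27,"twist":0},
  ],
)

```text
time_s: 8.42
position: [0.5631, 0.1183, 0.2199]
tool_rot: [0.251, 1.556, -0.251]
ft_force: [-0.8, 0.1, -0.8]
width: 0.0115
```

>>> apply_moves(
  targets=[
    {"claw":0,"tx":0,"ty":0,"tz":0.5,"twist":0},
    {"claw":0,"tx":0,"ty":0,"tz":1,"twist":0},
    {"claw":0,"tx":0,"ty":0,"tz":1,"twist":0},
  ],
)

```text
time_s: 8.67
position: [0.5637, 0.1181, 0.2199]
tool_rot: [0.251, 1.556, -0.251]
ft_force: [-0.2, 0.8, -1.1]
width: 0.0114
```

>>> apply_moves(
  targets=[
    {"claw":0,"tx":0,"ty":0,"tz":0.5,"twist":0},
    {"claw":0,"tx":0,"ty":0,"tz":1,"twist":0},
    {"claw":0,"tx":0,"ty":0,"tz":1,"twist":0},
  ],
)

```text
time_s: 8.92
position: [0.5647, 0.1178, 0.22]
tool_rot: [0.251, 1.556, -0.251]
ft_force: [0.3, -0.6, -1.2]
width: 0.0116
```

>>> apply_moves(
  targets=[
    {"claw":0,"tx":0,"ty":0,"tz":0.5,"twist":0},
    {"claw":0,"tx":0,"ty":0,"tz":1,"twist":0},
    {"claw":0,"tx":0,"ty":0,"tz":1,"twist":0},
  ],
)

```text
time_s: 9.17
position: [0.5657, 0.1174, 0.2199]
tool_rot: [0.251, 1.556, -0.251]
ft_force: [0.5, -0.0, -1.0]
width: 0.0119
```

>>> apply_moves(
  targets=[
    {"claw":0,"tx":0,"ty":0,"tz":0.5,"twist":0},
    {"claw":0,"tx":0,"ty":0,"tz":1,"twist":0},
    {"claw":0,"tx":0,"ty":0,"tz":1,"twist":0},
  ],
)

```text
time_s: 9.42
position: [0.5667, 0.1171, 0.2199]
tool_rot: [0.251, 1.556, -0.251]
ft_force: [0.4, 0.0, 0.0]
width: 0.0119
```

>>> apply_moves(
  targets=[
    {"claw":0,"tx":0,"ty":0,"tz":0.5,"twist":0},
    {"claw":0,"tx":0,"ty":0,"tz":1,"twist":0},
    {"claw":0,"tx":0,"ty":0,"tz":1,"twist":0},
  ],
)

```text
time_s: 9.67
position: [0.5676, 0.1168, 0.2199]
tool_rot: [0.251, 1.556, -0.251]
ft_force: [-0.5, -0.2, -1.2]
width: 0.0114
```

>>> apply_moves(
  targets=[
    {"claw":0,"tx":0,"ty":0,"tz":0.4,"twist":0},
    {"claw":0,"tx":0,"ty":0,"tz":0.7,"twist":0},
    {"claw":0,"tx":0,"ty":0,"tz":0.7,"twist":0},
  ],
)

```text
time_s: 9.92
position: [0.5679, 0.1167, 0.2199]
tool_rot: [0.251, 1.557, -0.251]
ft_force: [0.3, 0.5, -0.8]
width: 0.0118
```

>>> apply_moves(
  targets=[
    {"claw":0,"tx":0,"ty":0,"tz":0.4,"twist":0},
    {"claw":0,"tx":0,"ty":0,"tz":0.7,"twist":0},
    {"claw":0,"tx":0,"ty":0,"tz":0.7,"twist":0},
  ],
)

```text
time_s: 10.17
position: [0.5681, 0.1166, 0.2198]
tool_rot: [0.251, 1.558, -0.251]
ft_force: [-2.9, 0.4, -0.6]
width: 0.0118
```

```bash
python3 st.py .5607 .1174 .220 -18.3;  python3 - <<'E'
from h import *
s=get_image("side")
crop(s,180,115,80,80,7,"pics/c5.png")
E
```

```text
t 10.17 pos [0.5681 0.1166 0.2198] yaw -18.33 tilt [-0.002  0.001 -1.   ] F [-2.87  0.35 -0.59] w 0.0118 j [ 0.18  0.32  1.54  0.    1.28 -1.07]
tx,ty,tz [-0.2 -1.5 -7.3] twist -0.0005
```

View pics/c5.png

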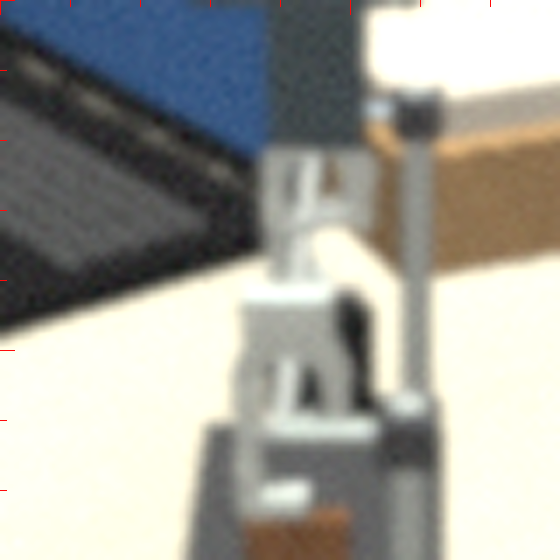

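Contact is felt at −2.9 N within 0.8 mm of the predicted spine position. The picture shows the bar at about (295,250) against the inner side of the spine, below the gate. I'll back off 8 mm so the bar sits near key x ≈ 0.5, then go down.

>>> apply_moves(
  targets=[
    {"claw":0,"tx":0,"ty":0,"tz":-2,"twist":0},
    {"claw":0,"tx":0,"ty":0,"tz":-5,"twist":0},
    {"claw":0,"tx":0,"ty":0,"tz":-8,"twist":0},
    {"claw":0,"tx":0,"ty":0,"tz":-8,"twist":0},
    {"claw":0,"tx":0,"ty":0,"tz":-8,"twist":0},
  ],
)

```text
time_s: 10.63
position: [0.5614, 0.1189, 0.2201]
tool_rot: [0.251, 1.555, -0.251]
ft_force: [-0.4, -0.4, -1.5]
width: 0.0118
```

>>> apply_moves(
  targets=[
    {"claw":0,"tx":2,"ty":0,"tz":0,"twist":0},
    {"claw":0,"tx":4,"ty":0,"tz":0,"twist":0},
    {"claw":0,"tx":6,"ty":0,"tz":0,"twist":0},
    {"claw":0,"tx":8,"ty":0,"tz":0,"twist":0},
    {"claw":0,"tx":10,"ty":0,"tz":0,"twist":0},
    {"claw":0,"tx":12,"ty":0,"tz":0,"twist":0},
    {"claw":0,"tx":12,"ty":0,"tz":0,"twist":0},
  ],
)

```text
time_s: 11.22
position: [0.5615, 0.1188, 0.2088]
tool_rot: [0.251, 1.555, -0.251]
ft_force: [-2.4, -1.0, 5.9]
width: 0.0117
```

>>> apply_moves(
  targets=[
    {"claw":0,"tx":1.5,"ty":0,"tz":0,"twist":0},
    {"claw":0,"tx":3,"ty":0,"tz":0,"twist":0},
    {"claw":0,"tx":3,"ty":0,"tz":0,"twist":0},
  ],
)

```text
time_s: 11.47
position: [0.5618, 0.1188, 0.2066]
tool_rot: [0.251, 1.554, -0.25]
ft_force: [-2.1, -0.3, 6.1]
width: 0.0119
```

>>> apply_moves(
  targets=[
    {"claw":0,"tx":1.5,"ty":0,"tz":0,"twist":0},
    {"claw":0,"tx":3,"ty":0,"tz":0,"twist":0},
    {"claw":0,"tx":3,"ty":0,"tz":0,"twist":0},
  ],
)

```text
time_s: 11.72
position: [0.5614, 0.1193, 0.2035]
tool_rot: [0.252, 1.555, -0.25]
ft_force: [-2.9, 0.6, 6.7]
width: 0.0118
```

>>> apply_moves(
  targets=[
    {"claw":0,"tx":1.5,"ty":0,"tz":0,"twist":0},
    {"claw":0,"tx":3,"ty":0,"tz":0,"twist":0},
    {"claw":0,"tx":4,"ty":0,"tz":0,"twist":0},
    {"claw":0,"tx":4,"ty":0,"tz":0,"twist":0},
  ],
)

```text
time_s: 12.05
position: [0.5606, 0.1195, 0.1988]
tool_rot: [0.252, 1.557, -0.25]
ft_force: [-2.8, 1.3, 5.4]
width: 0.0118
```

>>> apply_moves(
  targets=[
    {"claw":0,"tx":1.5,"ty":0,"tz":0,"twist":0},
    {"claw":0,"tx":3,"ty":0,"tz":0,"twist":0},
    {"claw":0,"tx":4,"ty":0,"tz":0,"twist":0},
    {"claw":0,"tx":4,"ty":0,"tz":0,"twist":0},
  ],
)

```text
time_s: 12.38
position: [0.5606, 0.1192, 0.1939]
tool_rot: [0.252, 1.558, -0.251]
ft_force: [-3.2, 1.8, 3.1]
width: 0.0119
```

>>> apply_moves(
  targets=[
    {"claw":0,"tx":1.5,"ty":0,"tz":0,"twist":0},
    {"claw":0,"tx":3,"ty":0,"tz":0,"twist":0},
    {"claw":0,"tx":4,"ty":0,"tz":0,"twist":0},
    {"claw":0,"tx":4,"ty":0,"tz":0,"twist":0},
  ],
)

```text
time_s: 12.72
position: [0.5608, 0.1189, 0.1893]
tool_rot: [0.251, 1.558, -0.251]
ft_force: [-3.4, 1.1, 2.3]
width: 0.0119
```

>>> apply_moves(
  targets=[
    {"claw":0,"tx":1.5,"ty":0,"tz":0,"twist":0},
    {"claw":0,"tx":3,"ty":0,"tz":0,"twist":0},
    {"claw":0,"tx":4,"ty":0,"tz":0,"twist":0},
    {"claw":0,"tx":4,"ty":0,"tz":0,"twist":0},
  ],
)

```text
time_s: 13.05
position: [0.5617, 0.1185, 0.1851]
tool_rot: [0.25, 1.555, -0.251]
ft_force: [0.2, 0.4, -1.4]
width: 0.0118
```

>>> apply_moves(
  targets=[
    {"claw":0,"tx":0.5,"ty":0,"tz":0,"twist":0},
    {"claw":0,"tx":1,"ty":0,"tz":0,"twist":0},
    {"claw":0,"tx":1,"ty":0,"tz":0,"twist":0},
  ],
)

```text
time_s: 13.3
position: [0.562, 0.1187, 0.185]
tool_rot: [0.251, 1.555, -0.251]
ft_force: [-0.3, 0.8, -0.8]
width: 0.0118
```

>>> apply_moves(
  targets=[
    {"claw":0,"tx":0.5,"ty":0,"tz":0,"twist":0},
    {"claw":0,"tx":1,"ty":0,"tz":0,"twist":0},
    {"claw":0,"tx":1,"ty":0,"tz":0,"twist":0},
  ],
)

```text
time_s: 13.55
position: [0.5614, 0.1188, 0.1839]
tool_rot: [0.251, 1.556, -0.251]
ft_force: [-0.0, 0.0, -1.1]
width: 0.012
```

The force vanished at TCP z 0.185, so the gate has flicked shut. Now I'll draw up gently.

>>> apply_moves(
  targets=[
    {"claw":0,"tx":-2,"ty":0,"tz":0,"twist":0},
    {"claw":0,"tx":-4,"ty":0,"tz":0,"twist":0},
    {"claw":0,"tx":-6,"ty":0,"tz":0,"twist":0},
    {"claw":0,"tx":-8,"ty":0,"tz":0,"twist":0},
    {"claw":0,"tx":-10,"ty":0,"tz":0,"twist":0},
    {"claw":0,"tx":-12,"ty":0,"tz":0,"twist":0},
    {"claw":0,"tx":-12,"ty":0,"tz":0,"twist":0},
  ],
)

```text
time_s: 14.13
position: [0.5615, 0.119, 0.1965]
tool_rot: [0.251, 1.555, -0.251]
ft_force: [0.4, -0.1, -0.6]
width: 0.0119
```

>>> apply_moves(
  targets=[
    {"claw":0,"tx":-0.7,"ty":0,"tz":0,"twist":0},
    {"claw":0,"tx":-1.4,"ty":0,"tz":0,"twist":0},
    {"claw":0,"tx":-1.4,"ty":0,"tz":0,"twist":0},
  ],
)

```text
time_s: 14.38
position: [0.5613, 0.1189, 0.1974]
tool_rot: [0.251, 1.556, -0.251]
ft_force: [-0.1, 0.3, -0.9]
width: 0.0117
```

>>> apply_moves(
  targets=[
    {"claw":0,"tx":-0.5,"ty":0,"tz":0,"twist":0},
    {"claw":0,"tx":-1,"ty":0,"tz":0,"twist":0},
    {"claw":0,"tx":-1,"ty":0,"tz":0,"twist":0},
  ],
)

```text
time_s: 14.63
position: [0.5613, 0.1189, 0.1984]
tool_rot: [0.251, 1.556, -0.251]
ft_force: [0.8, 0.2, -2.2]
width: 0.0119
```

>>> apply_moves(
  targets=[
    {"claw":0,"tx":-0.4,"ty":0,"tz":0,"twist":0},
    {"claw":0,"tx":-0.8,"ty":0,"tz":0,"twist":0},
    {"claw":0,"tx":-0.8,"ty":0,"tz":0,"twist":0},
  ],
)

```text
time_s: 14.88
position: [0.5612, 0.1189, 0.1991]
tool_rot: [0.251, 1.556, -0.251]
ft_force: [-0.3, -0.1, -2.2]
width: 0.0115
```

>>> apply_moves(
  targets=[
    {"claw":0,"tx":-0.3,"ty":0,"tz":0,"twist":0},
    {"claw":0,"tx":-0.6,"ty":0,"tz":0,"twist":0},
    {"claw":0,"tx":-0.6,"ty":0,"tz":0,"twist":0},
  ],
)

```text
time_s: 15.13
position: [0.5612, 0.1189, 0.1994]
tool_rot: [0.251, 1.557, -0.251]
ft_force: [0.1, -0.3, -4.5]
width: 0.0117
```

>>> apply_moves(
  targets=[
    {"claw":0,"tx":-0.2,"ty":0,"tz":0,"twist":0},
    {"claw":0,"tx":-0.4,"ty":0,"tz":0,"twist":0},
    {"claw":0,"tx":-0.4,"ty":0,"tz":0,"twist":0},
  ],
)

```text
time_s: 15.38
position: [0.5612, 0.1189, 0.1997]
tool_rot: [0.251, 1.557, -0.251]
ft_force: [0.3, -0.1, -5.8]
width: 0.0119
```

>>> apply_moves(
  targets=[
    {"claw":0,"tx":-0.3,"ty":0,"tz":0,"twist":0},
    {"claw":0,"tx":-0.3,"ty":0,"tz":0,"twist":0},
    {"claw":0,"tx":-0.3,"ty":0,"tz":0,"twist":0},
    {"claw":0,"tx":-0.3,"ty":0,"tz":0,"twist":0},
  ],
)

```text
time_s: 15.72
position: [0.5611, 0.1189, 0.2]
tool_rot: [0.251, 1.557, -0.251]
ft_force: [2.4, 0.8, -9.2]
width: 0.0117
```

```bash
python3 st.py .5612 .1189 .1805 -18.3
```

```text
t 15.72 pos [0.5611 0.1189 0.2   ] yaw -18.32 tilt [-0.001 -0.    -1.   ] F [ 2.39  0.79 -9.24] w 0.0117 j [ 0.19  0.33  1.59  0.    1.23 -1.06]
tx,ty,tz [19.5  0.1  0.1] twist -0.0004
```

The gate holds at about 8 N net. Letting down now.

>>> apply_moves(
  targets=[
    {"claw":0,"tx":2,"ty":0,"tz":0,"twist":0},
    {"claw":0,"tx":5,"ty":0,"tz":0,"twist":0},
    {"claw":0,"tx":8,"ty":0,"tz":0,"twist":0},
    {"claw":0,"tx":11,"ty":0,"tz":0,"twist":0},
    {"claw":0,"tx":14,"ty":0,"tz":0,"twist":0},
    {"claw":0,"tx":16,"ty":0,"tz":0,"twist":0},
    {"claw":0,"tx":18,"ty":0,"tz":0,"twist":0},
    {"claw":0,"tx":18.5,"ty":0,"tz":0,"twist":0},
    {"claw":0,"tx":18.5,"ty":0,"tz":0,"twist":0},
  ],
)

```text
time_s: 16.47
position: [0.5612, 0.1189, 0.1818]
tool_rot: [0.251, 1.556, -0.251]
ft_force: [-0.4, -0.4, -1.0]
width: 0.0121
```

>>> apply_moves(
  targets=[
    {"claw":0,"tx":0.5,"ty":0,"tz":0,"twist":0},
    {"claw":0,"tx":1,"ty":0,"tz":0,"twist":0},
    {"claw":0,"tx":1,"ty":0,"tz":0,"twist":0},
  ],
)

```text
time_s: 16.72
position: [0.5613, 0.1189, 0.1809]
tool_rot: [0.251, 1.556, -0.251]
ft_force: [0.6, -0.6, -1.0]
width: 0.0117
```

>>> apply_moves(
  targets=[
    {"claw":0,"tx":0.4,"ty":0,"tz":0,"twist":0},
    {"claw":0,"tx":0.8,"ty":0,"tz":0,"twist":0},
    {"claw":0,"tx":0.8,"ty":0,"tz":0,"twist":0},
  ],
)

```text
time_s: 16.97
position: [0.5612, 0.1189, 0.1801]
tool_rot: [0.251, 1.556, -0.251]
ft_force: [-0.2, 0.4, -1.6]
width: 0.0118
```

>>> apply_moves(
  targets=[
    {"claw":0,"tx":0.3,"ty":0,"tz":0,"twist":0},
    {"claw":0,"tx":0.6,"ty":0,"tz":0,"twist":0},
    {"claw":0,"tx":0.6,"ty":0,"tz":0,"twist":0},
  ],
)

```text
time_s: 17.22
position: [0.5613, 0.1189, 0.1798]
tool_rot: [0.251, 1.556, -0.251]
ft_force: [-0.7, 1.0, 1.1]
width: 0.0117
```

>>> apply_moves(
  targets=[
    {"claw":0,"tx":0.3,"ty":0,"tz":0,"twist":0},
    {"claw":0,"tx":0.6,"ty":0,"tz":0,"twist":0},
    {"claw":0,"tx":0.6,"ty":0,"tz":0,"twist":0},
  ],
)

```text
time_s: 17.47
position: [0.5613, 0.1189, 0.1795]
tool_rot: [0.251, 1.556, -0.251]
ft_force: [-1.3, -0.1, 3.9]
width: 0.0116
```

>>> apply_moves(
  targets=[
    {"claw":0,"tx":0.2,"ty":0,"tz":0,"twist":0},
    {"claw":0,"tx":0.4,"ty":0,"tz":0,"twist":0},
    {"claw":0,"tx":0.4,"ty":0,"tz":0,"twist":0},
  ],
)

```text
time_s: 17.72
position: [0.5613, 0.1189, 0.1792]
tool_rot: [0.251, 1.556, -0.251]
ft_force: [-2.2, -0.7, 5.7]
width: 0.012
```

Seated at TCP z 0.180. I'll relax the press, then release softly.

>>> apply_moves(
  targets=[
    {"claw":0,"tx":-0.7,"ty":0,"tz":0,"twist":0},
    {"claw":0,"tx":-1.2,"ty":0,"tz":0,"twist":0},
    {"claw":0,"tx":-1.2,"ty":0,"tz":0,"twist":0},
    {"claw":0,"tx":-1.2,"ty":0,"tz":0,"twist":0},
  ],
  force=5,
)

```text
time_s: 18.05
position: [0.5614, 0.1192, 0.1796]
tool_rot: [0.252, 1.556, -0.251]
ft_force: [0.5, 1.7, 2.0]
width: 0.0119
```

>>> apply_moves(
  targets=[
    {"claw":0.14,"tx":0,"ty":0,"tz":0,"twist":0},
    {"claw":0.15,"tx":0,"ty":0,"tz":0,"twist":0},
    {"claw":0.18,"tx":0,"ty":0,"tz":0,"twist":0},
    {"claw":0.22,"tx":0,"ty":0,"tz":0,"twist":0},
    {"claw":0.28,"tx":0,"ty":0,"tz":0,"twist":0},
    {"claw":0.34,"tx":0,"ty":0,"tz":0,"twist":0},
    {"claw":0.4,"tx":0,"ty":0,"tz":0,"twist":0},
    {"claw":0.4,"tx":0,"ty":0,"tz":0,"twist":0},
  ],
)

```text
time_s: 18.72
position: [0.5613, 0.1188, 0.1797]
tool_rot: [0.251, 1.556, -0.251]
ft_force: [0.4, -0.2, 0.0]
width: 0.0363
```

```bash
python3 st.py;  python3 - <<'E'
from h import *
s=get_image("side")
crop(s,180,115,80,80,7,"pics/c6.png")
E
```

```text
t 18.72 pos [0.5613 0.1188 0.1797] yaw -18.33 tilt [ 0.  0. -1.] F [ 0.4  -0.23  0.05] w 0.0363 j [ 0.19  0.34  1.62  0.    1.18 -1.06]
```

View pics/c6.png

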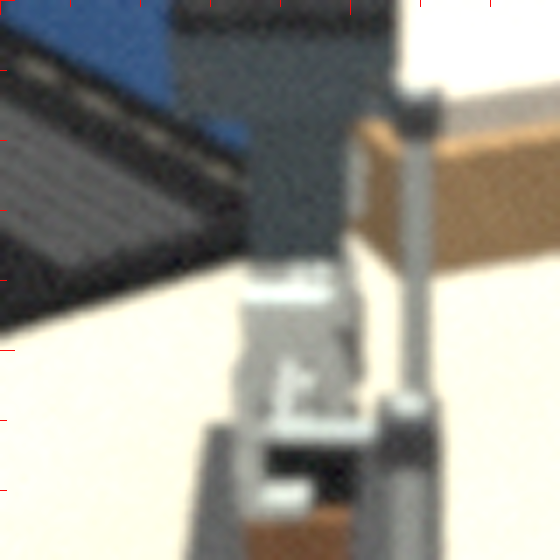

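The released key hangs upright behind the right key, with its black fob at (310,470), and the force reads zero. Withdrawing straight up.

>>> apply_moves(
  targets=[
    {"claw":0.4,"tx":-5,"ty":0,"tz":0,"twist":0},
    {"claw":0.4,"tx":-12,"ty":0,"tz":0,"twist":0},
    {"claw":0.4,"tx":-22,"ty":0,"tz":0,"twist":0},
    {"claw":0.4,"tx":-40,"ty":0,"tz":0,"twist":0},
    {"claw":0.4,"tx":-65,"ty":0,"tz":0,"twist":0},
    {"claw":0.4,"tx":-95,"ty":0,"tz":0,"twist":0},
    {"claw":0.4,"tx":-120,"ty":0,"tz":0,"twist":0},
    {"claw":0.4,"tx":-140,"ty":0,"tz":0,"twist":0},
    {"claw":0.4,"tx":-150,"ty":0,"tz":0,"twist":0},
    {"claw":0.4,"tx":-150,"ty":0,"tz":0,"twist":0},
  ],
)

```text
time_s: 19.6
position: [0.5623, 0.1191, 0.3332]
tool_rot: [0.252, 1.55, -0.249]
ft_force: [0.0, -0.6, 0.3]
width: 0.0366
```

>>> apply_moves(
  targets=[
    {"claw":0.4,"tx":0,"ty":0,"tz":0,"twist":0},
    {"claw":0.4,"tx":0,"ty":0,"tz":0,"twist":0},
    {"claw":0.4,"tx":0,"ty":0,"tz":0,"twist":0},
    {"claw":0.4,"tx":0,"ty":0,"tz":0,"twist":0},
    {"claw":0.4,"tx":0,"ty":0,"tz":0,"twist":0},
    {"claw":0.4,"tx":0,"ty":0,"tz":0,"twist":0},
    {"claw":0.4,"tx":0,"ty":0,"tz":0,"twist":0},
    {"claw":0.4,"tx":0,"ty":0,"tz":0,"twist":0},
    {"claw":0.4,"tx":0,"ty":0,"tz":0,"twist":0},
    {"claw":0.4,"tx":0,"ty":0,"tz":0,"twist":0},
  ],
)

```text
time_s: 20.43
position: [0.5612, 0.1189, 0.3298]
tool_rot: [0.251, 1.556, -0.251]
ft_force: [-0.4, -0.9, -0.2]
width: 0.0364
```

```bash
python3 - <<'E'
from h import *
a=[get_image("side")["pixels"][110:240,180:290].astype(int) for _ in range(8)]
print("change first/last",abs(a[0]-a[-1]).mean(),"neighbour",abs(a[0]-a[1]).mean(), "mid",abs(a[0]-a[4]).mean())
s=get_image("side"); crop(s,190,115,80,120,5,"pics/c7.png"); print(arm.get_state()["time_s"])
E
```

```text
change first/last 1.9012121212121211 neighbour 1.8996969696969697 mid 1.8986480186480186
20.8833
```

View pics/c7.png

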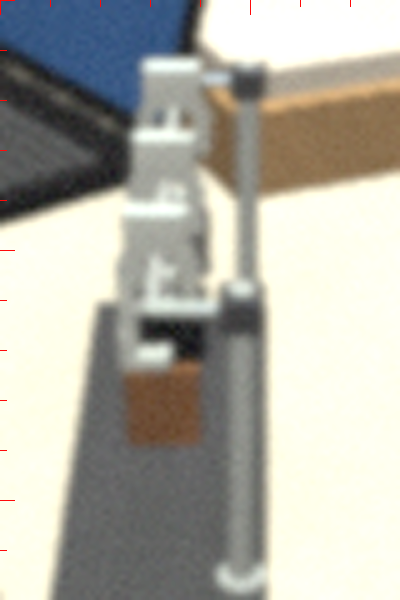

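Three hooks now hang in a row, with crowns at (170,63), (163,133) and (155,207). The middle one is the car key, level with its neighbours, and the frame differences are pure noise, so it is still. Handing in.

```bash
python3 -c "
from workcell import order; print(order.close_job())"
```

```text
the job is handed in; nothing more can be done
None
```

The pool-car key is back on the stand, hanging still between the two other keys with its gate shut. I handed the job in at about 21 s. The job gives no verdict, and I never saw the gate directly; that it shut is read from the forces.

- **Lift and entry:** I lifted the key from the caddy and brought the bar into the hook. I found the bar's position with a light touch on the spine (about 3 N), less than 1 mm from what the cameras had given.
- **Clipping on:** Pressing down took about 8 N at most. The force dropped to nothing about 5 mm above the seat, which is the gate flicking shut.
- **Feeling the gate:** Drawing back up about 20 mm, the shut gate held with about 8 N. I then let the key down until the bar seated, backed off the press and released.
- **Last checks:** The final side picture shows the three hooks level and evenly spaced. Repeated frames differed only by noise, and the gripper is 150 mm clear.
- **Disagreement:** The side camera read about 1.5 px high compared with the top view. This stayed within the clearances.
- **Not checked:** I did not measure the other desk objects again at the end. No unexpected contact showed in the forces.

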